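Lock a plate reader's hidden carriage with its transit pin

TASK

The plate reader is about to be moved. Take the transit pin out of its stand, put it through the brush-sealed slot in the reader's cover and, pressing only lightly, slide its tip along the hidden carriage until it drops into the carriage's locking hole; then seat the pin fully home, upright with its collar flat on the cover, and let go. Be gentle with the reader (a few newtons are enough, 30 N would damage the carriage) and leave the beaker, the jar and the timer alone.

Things in the scene. Friction and masses are not known exactly. Their poses are not given: they have to be found in the camera images.
- reader: bench-top plate reader: white box with a flat grey slotted cover, 180 (x) x 240 (y) x 90 mm high, fixed on the bench (does not slide). Origin: centre of its underside; z up, y along the slot, x to its rear (the front with a black door and three buttons faces -x)
- slot_center (a point): centre of the slot at the cover's top face (90 mm up), straight above the reader's origin. The slot goes right through the 8 mm cover; it is 16 mm wide (reader x), 70 mm long (reader y), edges bevelled 1.5 mm. A soft black brush seal 5 mm down in the slot hides the inside from view; it gives way to the pin without any resistance
- deck_level (a point): point straight below the slot's centre, 24 mm under the cover's top face, at the height of the hidden carriage deck's top (dark, flat, under the whole slot). The deck's one round locking hole, 16 mm, bevelled 1.5 mm, right through its 12 mm thickness (free space below), lies on the slot's centre line, anywhere from y = -22 to +22 mm of here: not measured, new every time
- deck_down (a point): point 6 mm below deck_level: the deck's top at its lower stop. The deck floats on springs: it starts to give at about 3 N of downward push, takes about 0.8 N more per mm and is solid after 6 mm (about 8 N); it rises again when the push ends. Along the slot it is braked and holds still against 60 N
- transit_pin: upright pin, 79 mm long, about 90 g: steel shaft 12 mm thick, 40 mm long, tip bevelled 1.5 mm; steel collar 28 mm wide, 5 mm thick; black grip 20 x 20 mm, 34 mm high. Origin: centre of the tip's end face; z up the shaft (collar underside at 40, its top at 45, grip 45 to 79 mm); x, y square to the grip's flat sides. Starts in the stand
- pin_collar (a point): on the pin's axis at its collar's underside, 40 mm above the tip. On the stand's top at the start; on the cover's top face when the pin is home; still 16 mm above the cover when the tip stands on the deck beside the hole
- pin_stand: small grey block fixed to the bench, 56 x 56 x 50 mm on a 56 x 90 mm foot (long in y), with a bore of 13.5 mm and 41 mm depth in the middle of its top, in which the pin stands upright. Origin: centre of its underside, z up
- beaker_glass: small empty clear glass beaker, 48 mm wide, 56 mm high, to be left alone. Origin: centre of its underside
- jar_red: white jar with a red lid, 50 mm wide, 72 mm high, to be left alone. Origin: centre of its underside
- timer: red kitchen-style timer on a white foot, 60 mm wide, 42 mm high, to be left alone. Origin: centre of its underside
Things that resemble listed ones, but are neither listed nor needed, are in the scene too. What is shaped like the pin_stand but blue, purple or turquoise is not meant.

How it is judged:
On the way, in this order (a step that is already met when the one before it is completed fails the run):
1. the pin is out of its stand (z of transit_pin in the frame of pin_stand above 0.055 m), for 0.1 s.
2. the pin's tip is through the slot, at least 15 mm below the cover's top face (horizontal distance between transit_pin and slot_center below 0.036 m and z of transit_pin in the frame of reader below 0.075 m and angle between transit_pin's own z axis and vertical below 0.35 rad), for 0.1 s.
At the end, for the whole second after the job is handed in: the pin stands in the slot and in the carriage's hole, tip at least 37.5 mm below the cover's top face (collar flat on the cover, to 2.5 mm), within 0.08 rad of upright, released and at rest (horizontal distance between transit_pin and slot_center below 0.036 m and z of transit_pin in the frame of reader below 0.0525 m and angle between transit_pin's own z axis and vertical below 0.08 rad and linear speed of transit_pin below 0.01 m/s); the robot touches nothing.
It fails at once if before its collar is within 3 mm of the cover, the pin is pressed on the reader (cover, slot or carriage) with more than 30 N (contact force between transit_pin and reader above 30 N and z of transit_pin in the frame of reader above 0.053 m).
It fails at once if the fingers or the arm press on the reader with more than 30 N (contact force between any of the fingers, the arm and reader above 30 N).
It fails at once if the beaker, the jar or the timer is moved by more than 20 mm (distance of any of beaker_glass, jar_red, timer from where it was at the start of the episode above 0.02 m).
It also fails if it takes over 54 s, if anything falls off the work surface, if the arm or the gripper's body presses on something with over 40 N, if the wrist force passes 120 N, or if a joint passes its speed limit or range.

ROBOT

A 7-joint arm with a two-finger parallel gripper is mounted at the origin on a cart in front of the work surface, level with it; the furniture and walls round the work are solid. World frame = base frame: x ahead of the robot, y to its left, z up, the work surface at z = 0. Lengths are in m, angles in rad, forces in N, time in s.
With the tool pointing down it reaches from about 0.4 to 0.85 m from the base axis. Payload 4.5 kg.
Tool frame: the origin (TCP) lies between the finger pads; the fingertips stand 11 mm ahead of it and the grasp point (between the pads) lies 8 mm behind it (robot.tip_reach is the distance from the TCP to the fingertips, in m); z points along the fingers, y is the line along which they close (so a half turn about z gives the same grasp; the last joint's range is limited). The gripper opens to 85 mm and grips with 20 to 120 N. Pads are 22 mm wide; open, the fingers measure 114 mm over their backs; the gripper's body (76 mm by 85 mm) begins 54 mm behind the grasp point. The pads swing forward as they close: fully open they stand 13 mm farther back than shut.
Start: joints at [-1.254, 0.689, -0.195, 1.565, 0.157, 0.902, -0.215], TCP at [0.174, 0.6, 0.205] pointing down, gripper open.
Joint ranges: [-3.01, 3.01], [-0.46, 2.08], [-1.47, 1.51], [0.13, 2.56], [-1, 4.14], [0.04, 2.09], [-2.66, 2.66]. Speed limits (rad/s): [2.57, 2.57, 3.14, 3.14, 3.14, 3.14, 3.14].

INTERFACE

Orientations are given as a unit quaternion [w, x, y, z].
In Python, from workcell import robot gives the robot as it stands.
- The arm moves only by the shell command python3 -m creep 'ROWS' [OPENING] [FORCE]. ROWS is JSON, a list of rows, each a list of 2 entries, a list of its own where there are three numbers: the shift along the tool's x, y, z in units of 60 mm (1.0 is 60 mm), then the turn about the tool's z in units of 5 degrees (1.0 is 5 degrees). In form: [[[tx, ty, tz], roll], ...]. A call has 1 to 8 rows; each row shifts and turns the commanded pose from where the row before left it, along the tool's axes as they then stand; what a row does not reach is not made up. A row lasts 1/8 s, in which the tool goes at most 62.5 mm and 10.7 degrees, less where a joint would pass 70% of its speed; a pose out of reach is approached as far as the arm can. A call is refused whole if a number of a shift passes 1 or a number of a turn 1, either way. A call with a gripper value outside its range is refused whole. OPENING is the finger opening in mm, from 0 to 85.4, set as the call begins (- or left out, the last holds). The fingers move at their own pace and stop on an object; FORCE is the grip in N (left out, the last holds). Time passes only in rows, so rows that do not move let the fingers close. It gives the time, the measured TCP pose, the force, the opening and the grip force at its end, in the units of the state.
- robot.observe(): the state, without advancing time (a new reading comes with each control period).
- robot.camera(name): name is "scene" or "top"; returns the picture (400x640x3 uint8, red, green, blue); there is no depth.
- robot.calibration(name): a dict with "intrinsics" (3x3 intrinsics, pixels), "R" (3x3) and "t" (3): a world point X has camera coordinates R X + t. Camera axes: x right, y down, z forward; pixel columns grow to the right and rows downward; lengths in m; the calibration is good to about 2 mm. A picture is of the moment at which its call begins. calibration takes no time and is no camera call.
- robot.close_job(): hands the job in; it is judged then, once.
The state is a dict: "clock": time; "q": joint angles; "joint_vel": joint speeds; "tau": joint torques, N m; "ee_pos": TCP position; "tool_rot": TCP orientation; "ft_force": force on the tool from outside, world axes, zero at the start; "torque": the same for the moment, N m; "opening": finger opening in m; "gripper_force": force on a finger pad.
Only numpy, scipy, OpenCV 4.12 (cv2) and the standard library are available. Lean on these libraries where they do the work, as an engineer would, in place of code of your own. Each camera call takes 0.05 s, during which the arm holds its last target. There are 200 camera calls.

## Working session

There is one attempt and no reset: what is moved stays moved. The work goes in short steps, Python scripts to look and compute and a shell command to move; the robot and the scene stay as the last step left them, time stands still between calls to the robot, and variables do not carry over. Pictures are saved under pics/ and viewed, at most 10 in all, crops included, and the job is handed in when it is done.

```bash
mkdir -p pics; python3 - <<'E'
from workcell import robot
import cv2,numpy as np
for n in("scene","top"):
    im=robot.camera(n); cv2.imwrite(f"pics/{n}0.png",cv2.cvtColor(im,cv2.COLOR_RGB2BGR))
    c=robot.calibration(n); print(n,c["intrinsics"],c["R"],c["t"])
s=robot.observe();print(s)
E
```

```text
scene [[467.96741562   0.         328.18631125]
 [  0.         467.96741562 193.94447379]
 [  0.           0.           1.        ]] [[ 0.72150902 -0.69232859  0.01028865]
 [-0.5124754  -0.54394961 -0.66444548]
 [ 0.46561111  0.47413073 -0.74726592]] [-0.45786761  0.25532598  1.35534619]
top [[423.98688979   0.         316.54558524]
 [  0.         423.98688979 197.85419373]
 [  0.           0.           1.        ]] [[ 0.01608511 -0.99953423  0.0259345 ]
 [-0.99033764 -0.01949957 -0.13729943]
 [ 0.13774119 -0.02347544 -0.99019002]] [-0.15123978  0.51890355  1.37956695]
{'clock': 0.1, 'q': array([-1.25423294,  0.68990494, -0.19450352,  1.56622037,  0.15735362,
        0.90251653, -0.21509115]), 'joint_vel': array([-3.39505221e-04, -1.27778890e-03,  4.62024371e-04, -6.64968841e-04,
       -1.15695718e-03,  2.96181740e-05,  1.21587193e-03]), 'tau': array([-3.16171805e-03, -5.40600336e+01, -1.27124067e+00, -1.58987993e+01,
        9.45174572e-03,  4.31306325e-03, -2.50058363e-06]), 'ee_pos': array([0.17427907, 0.59956632, 0.20396611]), 'tool_rot': array([-2.98715869e-05,  1.40860014e-01,  9.90029177e-01, -8.26643844e-04]), 'ft_force': array([0.50714055, 0.52577686, 0.71920493]), 'torque': array([-0.01115024,  0.0103114 , -0.01036667]), 'gripper_force': 0.0, 'opening': 0.08558115068303171}
```

View pics/scene0.png

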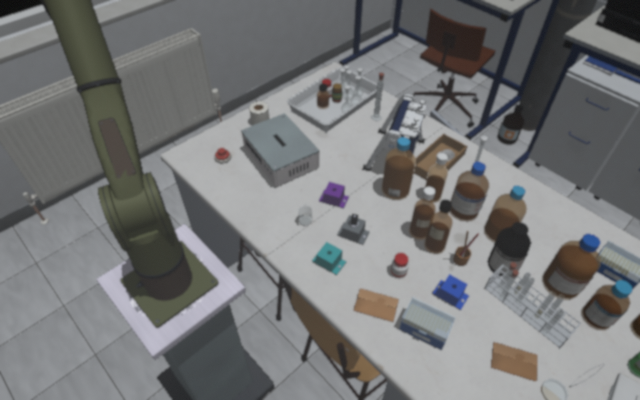

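View pics/top0.png

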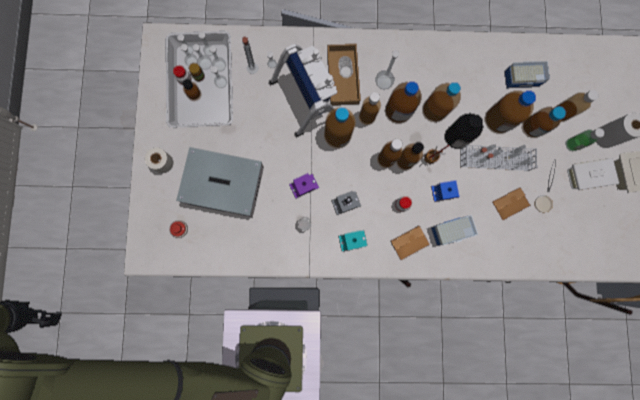

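Candidates for the stand, in the top view: grey (347,202), purple (304,185), turquoise (352,240) and blue (445,191). Only the grey one matches the description, and it holds a pin. The reader's slot is at (219,181), the beaker at (303,224), the jar at (404,204) and the timer at (178,229). I'll confirm with enlarged crops.

```bash
python3 - <<'E'
import cv2,numpy as np
t=cv2.imread("pics/top0.png");s=cv2.imread("pics/scene0.png")
r=lambda im,x,y,w,h,k:cv2.resize(im[y:y+h,x:x+w],None,fx=k,fy=k,interpolation=cv2.INTER_CUBIC)
a=np.hstack([r(t,325,182,50,37,8),r(s,330,205,50,37,8)])
b=np.hstack([r(t,170,141,100,75,4),r(s,235,110,100,75,4)])
cv2.imwrite("pics/crop1.png",np.vstack([a,b]))
E
```

```text
(no output)
```

View pics/crop1.png

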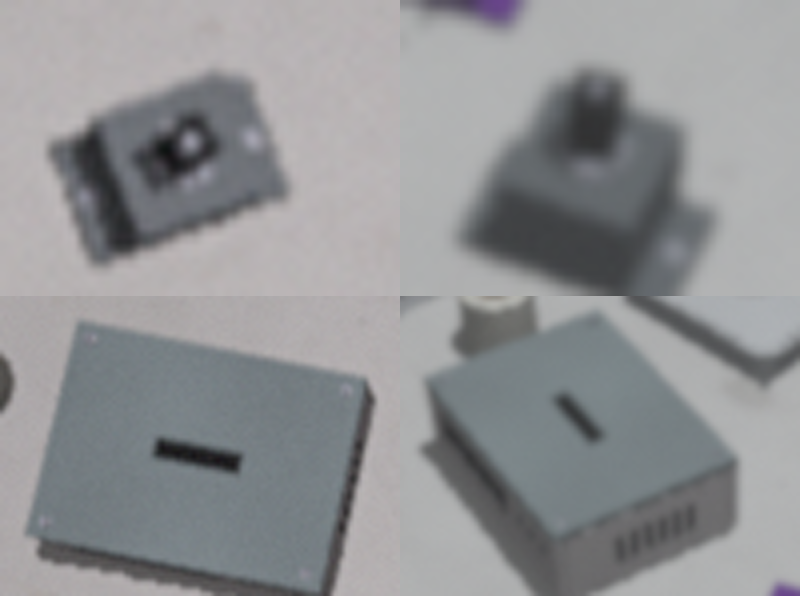

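The crops confirm it: the grey stand holds the pin, with the grip top at about (348.6,199.1) in top and (354.6,215.2) in scene. The slot centre is at about (219.1,180.4) in top and (279.6,140.1) in scene.

```bash
cat > h.py <<'E'
from workcell import robot
import numpy as np
from scipy.spatial.transform import Rotation as R
def ray(n,p,z):
    c=robot.calibration(n);d=c["R"].T@np.linalg.solve(c["intrinsics"],[p[0],p[1],1]);o=-c["R"].T@c["t"]
    return o+d*(z-o[2])/d[2]
def st():
    s=robot.observe();w,x,y,z=s["tool_rot"];r=R.from_quat([x,y,z,w]);return s,s["ee_pos"],r.as_matrix()
def need(target,yawdir=None):
    s,p,M=st();d=M.T@(np.array(target)-p)
    print("clock",s["clock"],"tcp",p.round(4),"tool shift mm",(d*1000).round(1),"units",(d/.06).round(3),"toolx",M[:,0].round(3),"tooly",M[:,1].round(3),"z",M[:,2].round(4))
    if yawdir is not None:
        v=M.T@np.array([np.cos(yawdir),np.sin(yawdir),0]);a=np.degrees(np.arctan2(-v[0],v[1]));a=(a+90)%180-90
        print("roll deg to bring tool y along dir",a.round(2))
E
python3 - <<'E'
from h import *
print("pin",ray("top",(348.6,199.1),.089),ray("scene",(354.6,215.2),.089))
print("slot",ray("top",(219.1,180.4),.09),ray("scene",(279.6,140.1),.09))
f=lambda u,v,x0,y0,k,dy:((u+.5)/k-.5+x0,(v-dy+.5)/k-.5+y0)
C=[ray("top",f(u,v,170,141,4,296),.09) for u,v in[(80,322),(370,380),(325,594),(28,535)]]
C=np.array(C);print(C.round(4),C.mean(0))
for a,b in((0,1),(3,2),(1,2),(0,3)):
    d=C[b]-C[a];print(np.degrees(np.arctan2(d[1],d[0])),np.linalg.norm(d))
S=[ray("top",f(u,v,170,141,4,296),.09) for u,v in[(155,448),(241,463)]];d=S[1]-S[0];print("slotdir",np.degrees(np.arctan2(d[1],d[0])),np.linalg.norm(d))
F=[ray("top",f(u,v,325,182,8,0),0.01) for u,v in[(50,145),(95,265),(285,195)]]
for a,b in((0,1),(1,2)):
    d=F[b]-F[a];print("stand",np.degrees(np.arctan2(d[1],d[0])),np.linalg.norm(d))
for n,p,z in(("beaker",(303,224),.03),("jar",(404,204),.07),("timer",(178,229),.03),("purple",(304,185),.05),("turq",(352,240),.05)):print(n,ray("top",p,z).round(3))
E
```

```text
pin [ 0.51237777 -0.24420872  0.089     ] [ 0.51298407 -0.24066161  0.089     ]
slot [0.56477311 0.1737874  0.09      ] [0.56443214 0.17310137 0.09      ]
[[0.6724 0.2741 0.09  ]
 [0.6295 0.0379 0.09  ]
 [0.4546 0.0678 0.09  ]
 [0.4974 0.3053 0.09  ]] [0.5634569  0.17128199 0.09      ]
-100.29666932638155 0.24011277585868093
-100.21121505416056 0.24140154736758743
170.30733864557504 0.17745767334198037
169.89093746141435 0.17780880621284348
slotdir -98.86136781793735 0.07018538580240744
stand -158.87617593059 0.0546714774195456
stand -68.72281983480852 0.08670233200279241
beaker [ 0.434 -0.098  0.03 ]
jar [ 0.502 -0.428  0.07 ]
timer [0.41  0.313 0.03 ]
purple [ 0.562 -0.099  0.05 ]
turq [ 0.383 -0.26   0.05 ]
```

```bash
python3 - <<'E'
from h import *
need([.5127,-.2425,.2],np.radians(21.2));need([.5127,-.2425,.2],np.radians(111.2))
E
```

```text
clock 0.1 tcp [0.1743 0.5996 0.204 ] tool shift mm [-559.9 -714.3    5.2] units [ -9.331 -11.904   0.087] toolx [-0.96   0.279 -0.   ] tooly [ 0.279  0.96  -0.002] z [-3.0e-04 -1.6e-03 -1.0e+00]
roll deg to bring tool y along dir 52.6
clock 0.1 tcp [0.1743 0.5996 0.204 ] tool shift mm [-559.9 -714.3    5.2] units [ -9.331 -11.904   0.087] toolx [-0.96   0.279 -0.   ] tooly [ 0.279  0.96  -0.002] z [-3.0e-04 -1.6e-03 -1.0e+00]
roll deg to bring tool y along dir -37.4
```

```bash
python3 -m creep '[[[-0.6,-0.75,0],0],[[-0.6,-0.77,0],0],[[-0.6,-0.77,0],0],[[-0.6,-0.77,0],0],[[-0.6,-0.77,0],0],[[-0.6,-0.77,0],0],[[-0.6,-0.77,0],0],[[-0.6,-0.77,0],0]]' 60 40
python3 - <<'E'
from h import *
need([.5127,-.2425,.2],np.radians(21.2));print(robot.observe()["q"])
E
```

```text
clock: 1.1
ee_pos: [0.3487, 0.1644, 0.2047]
tool_rot: [0.0, 0.141, 0.99, 0.0]
ft_force: [0.6, 0.4, 0.6]
opening: 0.0602
gripper_force: 0.0
clock 1.1 tcp [0.3487 0.1644 0.2047] tool shift mm [-270.9 -345.1    4.6] units [-4.515 -5.751  0.077] toolx [-0.96   0.279 -0.   ] tooly [0.279 0.96  0.   ] z [ 3.e-04  2.e-04 -1.e+00]
roll deg to bring tool y along dir 52.62
[-0.37659047  0.40059264 -0.26000882  2.23622957  0.20127856  0.52539134
  0.49687545]
```

```bash
python3 -m creep '[[[-0.6,-0.75,0],0],[[-0.6,-0.77,0],0],[[-0.6,-0.77,0],0],[[-0.6,-0.77,0],0],[[-0.6,-0.77,0],0],[[-0.6,-0.77,0],0],[[-0.6,-0.77,0],0],[[-0.3,-0.38,0],0]]'
python3 -m creep '[[[0,0,0],1],[[0,0,0],1],[[0,0,0],1],[[0,0,0],1],[[0,0,0],1],[[0,0,0],1],[[0,0,0],1],[[0,0,0],1]]'
python3 -m creep '[[[0,0,0],1],[[0,0,0],1],[[0,0,0],0.5],[[0,0,0],0]]'
python3 - <<'E'
from h import *
need([.5127,-.2425,.2],np.radians(21.2));print(robot.observe()["q"])
E
```

```text
clock: 2.1
ee_pos: [0.5112, -0.2447, 0.2041]
tool_rot: [-0.0, 0.143, 0.99, -0.001]
ft_force: [-0.5, 0.6, 0.0]
opening: 0.0601
gripper_force: 0.0
clock: 3.1
ee_pos: [0.5108, -0.2404, 0.2042]
tool_rot: [-0.001, 0.472, 0.881, -0.0]
ft_force: [0.2, 0.1, -0.2]
opening: 0.06
gripper_force: 0.0
clock: 3.6
ee_pos: [0.511, -0.2404, 0.2044]
tool_rot: [-0.0, 0.564, 0.826, -0.0]
ft_force: [0.3, 0.6, 0.9]
opening: 0.0597
gripper_force: 0.0
clock 3.6 tcp [ 0.511  -0.2404  0.2044] tool shift mm [-2.5  0.8  4.4] units [-0.042  0.014  0.074] toolx [-0.364  0.931  0.   ] tooly [ 0.931  0.364 -0.   ] z [-6.e-04  2.e-04 -1.e+00]
roll deg to bring tool y along dir 0.14
[ 0.37429234  0.60578261 -0.02684744  1.75606005  0.02178668  0.78061527
  0.70924394]
```

```bash
python3 -m creep '[[[-0.04,0.01,0.5],0],[[0,0,0.6],0],[[0,0,0.5],0],[[0,0,0.4],0],[[0,0,0.24],0],[[0,0,0],0]]'
python3 - <<'E'
from h import *
import cv2
need([.5127,-.2425,.07])
a=robot.camera("top")[172:222,315:382];b=robot.camera("scene")[190:240,320:387]
cv2.imwrite("pics/g1.png",cv2.cvtColor(cv2.resize(np.vstack([a,b]),None,fx=5.9,fy=5.9,interpolation=cv2.INTER_CUBIC),cv2.COLOR_RGB2BGR))
E
```

```text
clock: 4.35
ee_pos: [0.5121, -0.2423, 0.0695]
tool_rot: [-0.001, 0.564, 0.826, -0.0]
ft_force: [-0.1, 0.2, 0.0]
opening: 0.0599
gripper_force: 0.0
clock 4.35 tcp [ 0.5121 -0.2423  0.0695] tool shift mm [-0.4  0.5 -0.5] units [-0.007  0.009 -0.008] toolx [-0.364  0.932  0.001] tooly [ 0.932  0.364 -0.001] z [-1.6e-03  8.0e-04 -1.0e+00]
```

View pics/g1.png

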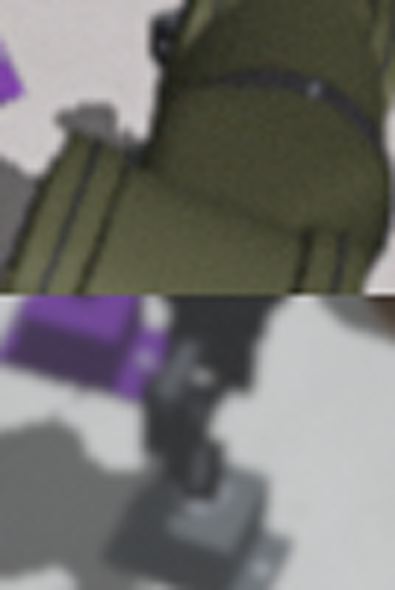

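The fingers are around the pin over the grey stand (lower half, about (205,470)), and the arm hides it from the top camera. I'll close now, with a moderate grip.

```bash
python3 -m creep '[[[0,0,0],0],[[0,0,0],0],[[0,0,0],0],[[0,0,0],0],[[0,0,0],0],[[0,0,0],0]]' 5 30
python3 - <<'E'
from h import *
s=robot.observe();print(s["ft_force"],s["torque"],s["opening"],s["gripper_force"])
E
```

```text
clock: 5.2
ee_pos: [0.5126, -0.2425, 0.0702]
tool_rot: [-0.0, 0.564, 0.826, 0.0]
ft_force: [-0.6, -0.2, 0.1]
opening: 0.0052
gripper_force: 0.0
[-0.55803167 -0.20123465  0.13556056] [ 0.01226973 -0.01052278  0.03532577] 0.005198015019201993 0.0
```

```bash
python3 - <<'E'
from h import *
import cv2
b=robot.camera("scene")[180:250,310:400]
cv2.imwrite("pics/g2.png",cv2.cvtColor(cv2.resize(b,None,fx=8,fy=8,interpolation=cv2.INTER_CUBIC),cv2.COLOR_RGB2BGR))
c=robot.calibration("scene");s,p,M=st()
for d in (0,.011,-.008):
    q=c["intrinsics"]@(c["R"]@(p+M[:,2]*d)+c["t"]);q=q[:2]/q[2];print(d,q,(q-[310,180]+.5)*8)
for X in([.5127,-.2425,.089],[.5127,-.2425,.05],[.5127,-.2425,0]):
    q=c["intrinsics"]@(c["R"]@np.array(X)+c["t"]);q=q[:2]/q[2];print(X,q,(q-[310,180]+.5)*8)
E
```

```text
0 [354.63159519 219.50893036] [361.05276149 320.07144285]
0.011 [354.44272428 221.74633586] [359.54179425 337.97068689]
-0.008 [354.77032874 217.86546271] [362.16262995 306.92370168]
[0.5127, -0.2425, 0.089] [354.97252303 215.59461644] [363.78018427 288.75693156]
[0.5127, -0.2425, 0.05] [354.30081672 223.56815943] [358.40653374 352.54527544]
[0.5127, -0.2425, 0] [353.47837661 233.33099985] [351.82701286 430.64799883]
```

View pics/g2.png

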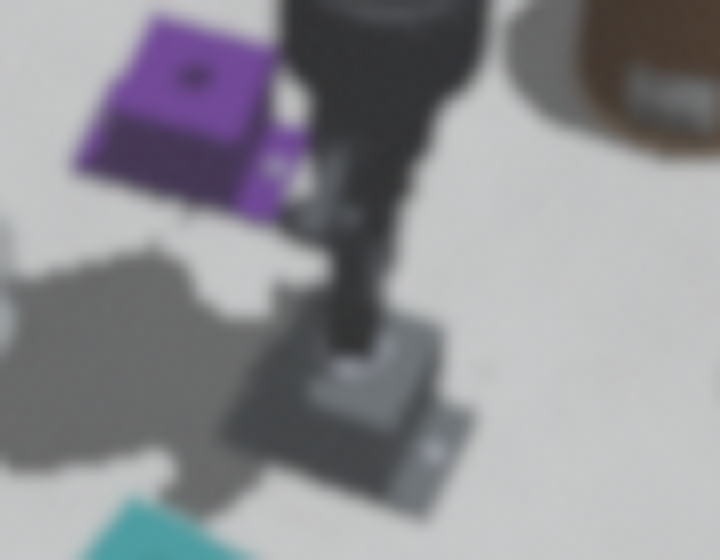

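```bash
python3 -m creep '[[[0,0,-0.5],0],[[0,0,-0.5],0],[[0,0,0],0],[[0,0,0],0]]' 0 40
python3 - <<'E'
from h import *
import cv2
b=robot.camera("scene")[180:250,310:400]
cv2.imwrite("pics/g3.png",cv2.cvtColor(cv2.resize(b,None,fx=8,fy=8,interpolation=cv2.INTER_CUBIC),cv2.COLOR_RGB2BGR))
c=robot.calibration("scene");s,p,M=st();print(s["opening"],s["gripper_force"],s["q"])
E
```

```text
clock: 5.75
ee_pos: [0.5122, -0.2424, 0.1298]
tool_rot: [-0.0, 0.564, 0.826, -0.0]
ft_force: [-0.2, 1.1, -0.3]
opening: 0.0001
gripper_force: 0.0
-0.00010918538104884198 0.0 [ 0.37656221  0.71295814 -0.02689715  1.82135152  0.03047088  0.60943656
  0.70304708]
```

View pics/g3.png

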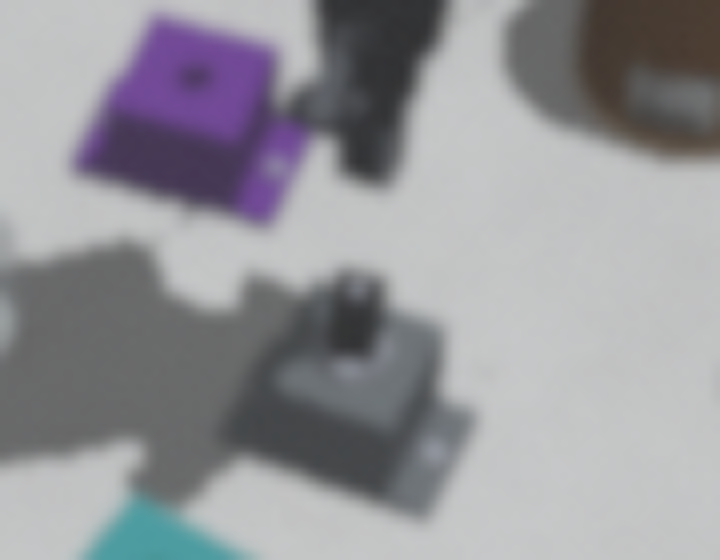

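The pin wasn't grasped. The fingertip shows at (370,185) in the crop, but ee_pos predicts about row 239, so the fingers are roughly 30 mm higher or farther away than assumed. The first top picture also shows the gripper, so I'll check against it.

```bash
python3 - <<'E'
from h import *
import cv2
def proj(n,X):
    c=robot.calibration(n);q=c["intrinsics"]@(c["R"]@np.array(X)+c["t"]);return q[:2]/q[2]
t=cv2.imread("pics/top0.png")[280:350,0:100];k=8
im=cv2.resize(t,None,fx=k,fy=k,interpolation=cv2.INTER_CUBIC);im=cv2.convertScaleAbs(im,alpha=1.8,beta=20)
x,y,z=[-.96,.279,0],[.279,.96,0],[0,0,-1]
for dz,col in((.011,(0,0,255)),(-.022,(0,255,0))):
    for sy in(-.043,-.057,0,.043,.057):
        q=proj("top",np.array([.1743,.5996,.204])+np.array(y)*sy+np.array(z)*dz)
        q=(q-[0,280]+.5)*k;cv2.circle(im,tuple(int(a) for a in q),4,col,-1);print(dz,sy,q.round())
cv2.imwrite("pics/t0c.png",im)
E
```

```text
0.011 -0.043 [549. 255.]
0.011 -0.057 [587. 267.]
0.011 0 [434. 219.]
0.011 0.043 [319. 182.]
0.011 0.057 [282. 171.]
-0.022 -0.043 [496. 268.]
-0.022 -0.057 [535. 280.]
-0.022 0 [378. 230.]
-0.022 0.043 [260. 193.]
-0.022 0.057 [221. 181.]
```

View pics/t0c.png

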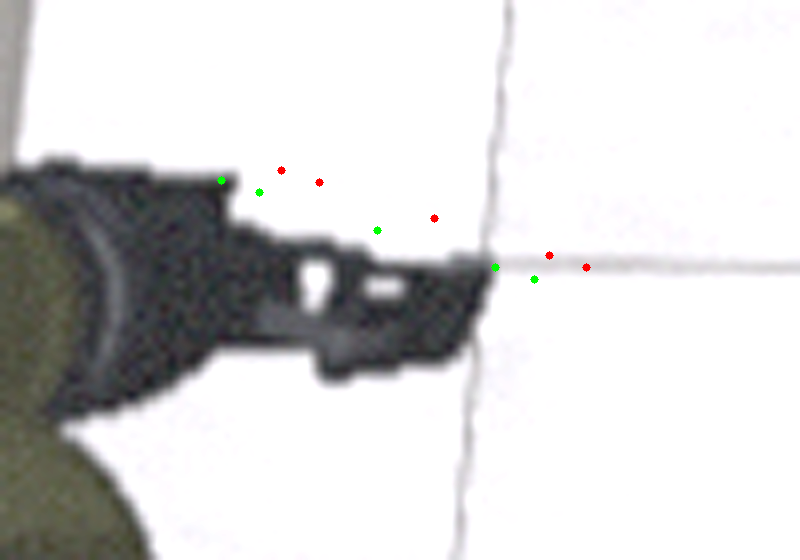

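```bash
python3 -c "
from workcell import robot
print(robot.tip_reach,[a for a in dir(robot) if a[0]!='_'])"
python3 -m creep '[[[0,0,0.5],0],[[0,0,0.4],0],[[0,0,0.1],0],[[0,0,0],0]]'
python3 -m creep '[[[0,0,0.05],0],[[0,0,0.05],0],[[0,0,0],0]]'
python3 -m creep '[[[0,0,0.05],0],[[0,0,0.05],0],[[0,0,0],0]]'
```

```text
0.011 ['IKError', 'calibration', 'camera', 'close_job', 'observe', 'tip_reach']
clock: 6.3
ee_pos: [0.5123, -0.2424, 0.0698]
tool_rot: [-0.001, 0.564, 0.826, -0.0]
ft_force: [0.4, -0.6, 0.6]
opening: -0.0004
gripper_force: 0.0
clock: 6.68
ee_pos: [0.5126, -0.2426, 0.0644]
tool_rot: [0.0, 0.564, 0.826, 0.0]
ft_force: [-0.1, 0.3, 0.1]
opening: -0.0003
gripper_force: 0.0
clock: 7.05
ee_pos: [0.5135, -0.2429, 0.0623]
tool_rot: [0.002, 0.564, 0.826, 0.0]
ft_force: [-5.8, 4.3, 33.9]
opening: -0.0003
gripper_force: 16.7
```

```bash
python3 -m creep '[[[0,0,-0.05],0],[[0,0,0],0]]'; python3 - <<'E'
from h import *
import cv2
s=robot.observe();print(s["ft_force"],s["torque"])
b=robot.camera("scene")[185:240,325:395]
im=cv2.cvtColor(cv2.resize(b,None,fx=10,fy=10,interpolation=cv2.INTER_CUBIC),cv2.COLOR_RGB2BGR)
cv2.imwrite("pics/g4.png",cv2.convertScaleAbs(im,alpha=2.5,beta=0))
E
```

```text
clock: 7.3
ee_pos: [0.5133, -0.2429, 0.0625]
tool_rot: [0.001, 0.564, 0.826, 0.0]
ft_force: [-1.4, 1.9, 13.4]
opening: -0.0
gripper_force: 6.7
[-1.40405276  1.93020448 13.36682541] [ 0.22123663  0.39693121 -0.00510472]
```

View pics/g4.png

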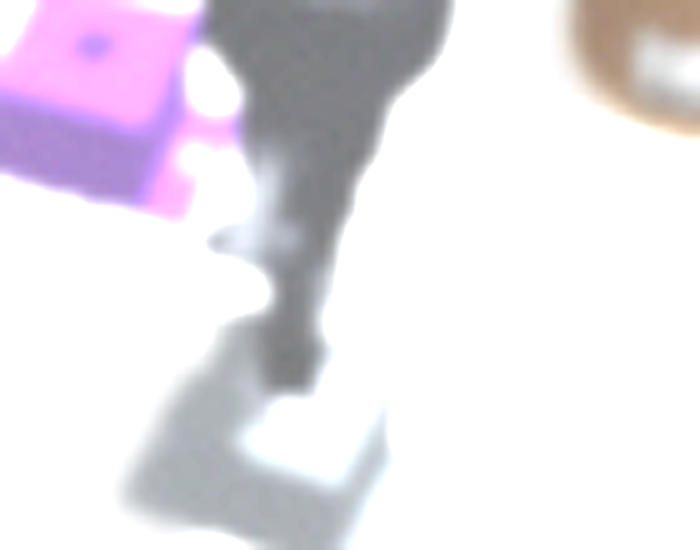

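The closed fingertips seem to rest on top of the grip, at about (300,318), when TCP z is about 0.063. That puts the tips about 36 mm higher than nominal. I'll open, go down carefully while watching the force, and close there.

```bash
python3 -m creep '[[[0,0,-0.2],0],[[0,0,-0.1],0],[[0,0,0],0],[[0,0,0],0],[[0,0,0],0],[[0,0,0],0]]' 60 40
python3 -m creep '[[[0,0,0.2],0],[[0,0,0.1],0],[[0,0,0],0]]'
python3 -m creep '[[[0,0,0.06],0],[[0,0,0.06],0],[[0,0,0],0]]'
python3 -m creep '[[[0,0,0.06],0],[[0,0,0.06],0],[[0,0,0],0]]'
```

```text
clock: 8.1
ee_pos: [0.5124, -0.2425, 0.079]
tool_rot: [-0.0, 0.564, 0.826, -0.0]
ft_force: [0.3, -0.4, 0.2]
opening: 0.06
gripper_force: 0.0
clock: 8.48
ee_pos: [0.512, -0.2423, 0.0603]
tool_rot: [-0.001, 0.564, 0.826, -0.0]
ft_force: [0.1, -0.2, -0.0]
opening: 0.0595
gripper_force: 0.0
clock: 8.85
ee_pos: [0.5124, -0.2425, 0.0538]
tool_rot: [-0.0, 0.564, 0.826, -0.0]
ft_force: [0.1, -0.4, -0.0]
opening: 0.0597
gripper_force: 0.0
clock: 9.22
ee_pos: [0.5123, -0.2424, 0.0465]
tool_rot: [-0.0, 0.564, 0.826, -0.0]
ft_force: [-0.1, -0.2, -0.3]
opening: 0.0597
gripper_force: 0.0
```

```bash
python3 -m creep '[[[0,0,0.08],0],[[0,0,0.09],0],[[0,0,0],0],[[0,0,0],0]]' 
python3 -m creep '[[[0,0,0],0],[[0,0,0],0],[[0,0,0],0],[[0,0,0],0],[[0,0,0],0]]' 8 30
python3 -m creep '[[[0,0,0],0],[[0,0,0],0]]'
```

```text
clock: 9.72
ee_pos: [0.5126, -0.2426, 0.0366]
tool_rot: [-0.0, 0.564, 0.826, 0.0]
ft_force: [-0.3, -0.3, -0.7]
opening: 0.0601
gripper_force: 0.0
clock: 10.35
ee_pos: [0.5127, -0.2427, 0.0369]
tool_rot: [0.0, 0.564, 0.826, 0.0]
ft_force: [-0.6, 0.3, 4.0]
opening: 0.0215
gripper_force: 29.5
clock: 10.6
ee_pos: [0.5127, -0.2426, 0.0369]
tool_rot: [0.0, 0.564, 0.826, 0.0]
ft_force: [-0.5, 0.0, 6.0]
opening: 0.0213
gripper_force: 29.7
```

The pin is held: opening 21 mm, grip force 30 N. In this grasp, TCP z minus pin tip z is 0.0369 − 0.010 = 0.027. Lifting now.

```bash
python3 -m creep '[[[0,0,0],0],[[0,0,-0.2],0],[[0,0,-0.4],0],[[0,0,-0.5],0],[[0,0,-0.5],0],[[0,0,-0.4],0],[[0,0,-0.1],0],[[0,0,0],0]]' 8 45
python3 - <<'E'
from h import *
need([.5594,.1469,.16],np.radians(-10.2))
E
```

```text
clock: 11.6
ee_pos: [0.5124, -0.2425, 0.1625]
tool_rot: [-0.0, 0.564, 0.826, 0.0]
ft_force: [-0.6, 0.9, -1.1]
opening: 0.0207
gripper_force: 44.2
clock 11.6 tcp [ 0.5124 -0.2425  0.1625] tool shift mm [345.7 185.2   2.6] units [5.762 3.087 0.043] toolx [-0.363  0.932  0.   ] tooly [ 0.932  0.363 -0.   ] z [-2.e-04  2.e-04 -1.e+00]
roll deg to bring tool y along dir 31.5
```

```bash
python3 -m creep '[[[0.5,0.26,0],0],[[0.8,0.43,0],0],[[0.88,0.47,0],0],[[0.88,0.47,0],0],[[0.88,0.47,0],0],[[0.88,0.47,0],0],[[0.6,0.33,0],0],[[0.3,0.15,0],0]]'
python3 -m creep '[[[0,0,0],0.9],[[0,0,0],0.9],[[0,0,0],0.9],[[0,0,0],0.9],[[0,0,0],0.9],[[0,0,0],0.9],[[0,0,0],0.9],[[0,0,0],0]]'
python3 - <<'E'
from h import *
import cv2
need([.5594,.1469,.16],np.radians(-10.2))
a=robot.camera("scene");a=a[90:190,230:350]
cv2.imwrite("pics/r1.png",cv2.cvtColor(cv2.resize(a,None,fx=6,fy=6,interpolation=cv2.INTER_CUBIC),cv2.COLOR_RGB2BGR))
E
```

```text
clock: 12.6
ee_pos: [0.5574, 0.1466, 0.1613]
tool_rot: [-0.001, 0.563, 0.827, -0.0]
ft_force: [-0.4, -0.8, -0.9]
opening: 0.0209
gripper_force: 44.2
clock: 13.6
ee_pos: [0.558, 0.1418, 0.162]
tool_rot: [0.0, 0.768, 0.641, -0.001]
ft_force: [0.2, 0.2, -0.5]
opening: 0.0206
gripper_force: 44.1
clock 13.6 tcp [0.558  0.1418 0.162 ] tool shift mm [5.3 0.5 2. ] units [0.088 0.008 0.034] toolx [ 0.178  0.984 -0.002] tooly [ 0.984 -0.178 -0.001] z [-0.0014 -0.0018 -1.    ]
roll deg to bring tool y along dir -0.08
```

View pics/r1.png

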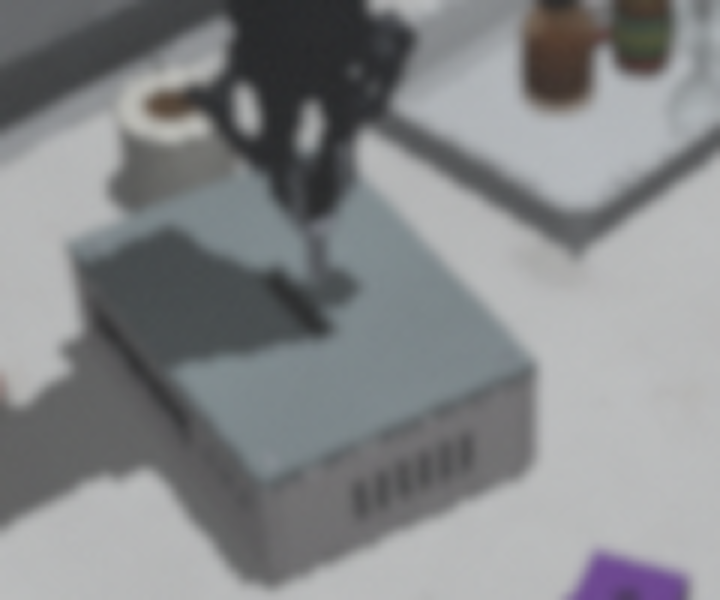

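The upright pin hangs in front of the slot with its tip at about (321,276). The slot runs from about (275,275) to (320,330). I'll check the tip against the prediction.

```bash
python3 - <<'E'
from h import *
c=robot.calibration("scene")
for X in([.558,.1418,.135],[.558,.1418,.175],[.564,.1725,.09],[.558,.138,.09],[.5702,.2069,.09]):
    q=c["intrinsics"]@(c["R"]@np.array(X)+c["t"]);q=q[:2]/q[2];print(X,((q-[230,90]+.5)*6).round())
E
```

```text
[0.558, 0.1418, 0.135] [322. 276.]
[0.558, 0.1418, 0.175] [318. 221.]
[0.564, 0.1725, 0.09] [301. 304.]
[0.558, 0.138, 0.09] [331. 339.]
[0.5702, 0.2069, 0.09] [271. 271.]
```

```bash
python3 -m creep '[[[0.09,0.01,0.1],0],[[0,0,0.2],0],[[0,0,0.15],0],[[0,0,0],0]]'
```

```text
clock: 14.15
ee_pos: [0.5591, 0.1486, 0.1345]
tool_rot: [-0.0, 0.767, 0.641, -0.001]
ft_force: [-0.7, -0.9, -0.8]
opening: 0.0207
gripper_force: 44.2
```

```bash
python3 -m creep '[[[-0.03,0.01,0.1],0],[[0,0,0.1],0],[[0,0,0.1],0],[[0,0,0.05],0],[[0,0,0],0]]'
python3 -m creep '[[[0,0,0.08],0],[[0,0,0.08],0],[[0,0,0.05],0],[[0,0,0],0]]'
```

```text
clock: 14.78
ee_pos: [0.5601, 0.147, 0.1144]
tool_rot: [-0.0, 0.767, 0.641, -0.0]
ft_force: [-0.3, -0.6, -1.4]
opening: 0.0207
gripper_force: 44.2
clock: 15.28
ee_pos: [0.56, 0.147, 0.1018]
tool_rot: [-0.0, 0.767, 0.641, -0.0]
ft_force: [-0.2, -0.7, 0.1]
opening: 0.0212
gripper_force: 44.2
```

The tip is in the slot, 15 mm below the cover, with no contact. Next I go down to the deck in small steps.

```bash
python3 -m creep '[[[0,0,0.06],0],[[0,0,0.04],0],[[0,0,0],0],[[0,0,0],0]]'
python3 -m creep '[[[0,0,0.04],0],[[0,0,0],0],[[0,0,0],0]]'
python3 -m creep '[[[0,0,0.03],0],[[0,0,0],0],[[0,0,0],0]]'
```

```text
clock: 15.78
ee_pos: [0.5603, 0.147, 0.0961]
tool_rot: [0.0, 0.767, 0.641, 0.0]
ft_force: [-0.1, 0.5, -1.0]
opening: 0.0208
gripper_force: 44.2
clock: 16.15
ee_pos: [0.5603, 0.147, 0.0937]
tool_rot: [-0.0, 0.767, 0.641, -0.0]
ft_force: [0.6, 0.3, -1.3]
opening: 0.0209
gripper_force: 44.2
clock: 16.52
ee_pos: [0.5605, 0.1471, 0.0922]
tool_rot: [0.0, 0.767, 0.641, 0.0]
ft_force: [0.1, -0.2, 1.8]
opening: 0.0206
gripper_force: 44.4
```

```bash
python3 -m creep '[[[0,-0.01,0.04],0],[[0,0,0],0],[[0,0,0],0]]'
python3 -m creep '[[[0.03,0,0],0],[[0.03,0,0],0],[[0,0,0],0]]'
```

```text
clock: 16.9
ee_pos: [0.5603, 0.147, 0.0898]
tool_rot: [0.0, 0.767, 0.641, 0.001]
ft_force: [0.8, 0.3, 4.8]
opening: 0.0207
gripper_force: 44.6
clock: 17.27
ee_pos: [0.5603, 0.15, 0.0894]
tool_rot: [0.0, 0.767, 0.641, -0.0]
ft_force: [1.6, -3.8, 4.6]
opening: 0.0209
gripper_force: 44.7
```

```bash
python3 -m creep '[[[0.03,0,0],0],[[0.03,0,0],0],[[0,0,0],0]]'
```

```text
clock: 17.65
ee_pos: [0.5602, 0.1549, 0.0889]
tool_rot: [-0.001, 0.767, 0.642, -0.0]
ft_force: [0.2, 0.5, -2.2]
opening: 0.021
gripper_force: 44.2
```

```bash
python3 -m creep '[[[0.03,0,0],0],[[0.03,0,0],0],[[0,0,0],0]]'
```

```text
clock: 18.02
ee_pos: [0.5612, 0.1567, 0.0892]
tool_rot: [0.0, 0.767, 0.641, -0.001]
ft_force: [0.2, -4.1, -2.5]
opening: 0.021
gripper_force: 44.2
```

Fz went to zero at y≈0.155, so the tip has dropped into the hole. I then felt the far wall at about 0.157, so I'll back up to the centre and go down.

```bash
python3 -m creep '[[[-0.05,0,0],0],[[0,0,0],0],[[0,0,0.05],0],[[0,0,0],0],[[0,0,0],0]]'
```

```text
clock: 18.65
ee_pos: [0.561, 0.1553, 0.0864]
tool_rot: [-0.0, 0.767, 0.642, 0.0]
ft_force: [0.4, -0.1, 0.4]
opening: 0.021
gripper_force: 44.1
```

```bash
python3 -m creep '[[[0,0,0.05],0],[[0,0,0],0],[[0,0,0],0]]'
python3 -m creep '[[[0,0,0.05],0],[[0,0,0],0],[[0,0,0],0]]'
```

```text
clock: 19.02
ee_pos: [0.561, 0.1548, 0.0834]
tool_rot: [-0.0, 0.767, 0.641, -0.0]
ft_force: [0.6, -0.2, -1.3]
opening: 0.0208
gripper_force: 44.1
clock: 19.4
ee_pos: [0.561, 0.1547, 0.0804]
tool_rot: [-0.0, 0.767, 0.641, -0.0]
ft_force: [0.3, 0.5, -1.8]
opening: 0.021
gripper_force: 44.1
```

```bash
python3 -m creep '[[[0,0,0.03],0],[[0,0,0],0],[[0,0,0],0]]'
python3 -m creep '[[[0,0,0.025],0],[[0,0,0],0],[[0,0,0],0]]'
```

```text
clock: 19.77
ee_pos: [0.5611, 0.1548, 0.0787]
tool_rot: [-0.0, 0.767, 0.641, 0.0]
ft_force: [0.2, 0.5, -1.0]
opening: 0.0211
gripper_force: 44.1
clock: 20.15
ee_pos: [0.561, 0.1548, 0.0772]
tool_rot: [-0.0, 0.767, 0.641, -0.0]
ft_force: [0.3, -0.2, -1.2]
opening: 0.0204
gripper_force: 44.2
```

```bash
python3 -m creep '[[[0,0,0.02],0],[[0,0,0],0],[[0,0,0],0]]'
```

```text
clock: 20.52
ee_pos: [0.5611, 0.1548, 0.0769]
tool_rot: [-0.0, 0.767, 0.641, 0.0]
ft_force: [-2.4, -0.7, 7.2]
opening: 0.0209
gripper_force: 44.9
```

```bash
python3 -m creep '[[[0,0,0.01],0],[[0,0,0],0],[[0,0,0],0]]'
```

```text
clock: 20.9
ee_pos: [0.5612, 0.1549, 0.0769]
tool_rot: [-0.0, 0.767, 0.641, 0.0]
ft_force: [-2.6, -0.2, 11.3]
opening: 0.0208
gripper_force: 45.3
```

The collar is seated: 11 N, with TCP z at the predicted 0.077. Releasing and retreating.

```bash
python3 -m creep '[[[0,0,-0.01],0],[[0,0,0],0],[[0,0,0],0],[[0,0,0],0],[[0,0,0],0]]' 50
python3 -m creep '[[[0,0,-0.2],0],[[0,0,-0.5],0],[[0,0,-0.8],0],[[0,0,-0.8],0],[[-0.8,0,-0.5],0],[[-0.8,0,0],0],[[-0.8,0,0],0],[[0,0,0],0]]'
python3 - <<'E'
from h import *
import cv2
a=robot.camera("scene")[90:190,230:350]
cv2.imwrite("pics/end.png",cv2.cvtColor(cv2.resize(a,None,fx=6,fy=6,interpolation=cv2.INTER_CUBIC),cv2.COLOR_RGB2BGR))
E
```

```text
clock: 21.52
ee_pos: [0.561, 0.1548, 0.0759]
tool_rot: [-0.0, 0.767, 0.641, -0.0]
ft_force: [-0.4, -0.3, -0.5]
opening: 0.0501
gripper_force: 0.0
clock: 22.52
ee_pos: [0.5347, 0.0076, 0.2453]
tool_rot: [0.001, 0.77, 0.638, -0.0]
ft_force: [-0.3, 1.1, -0.7]
opening: 0.0499
gripper_force: 0.0
```

View pics/end.png

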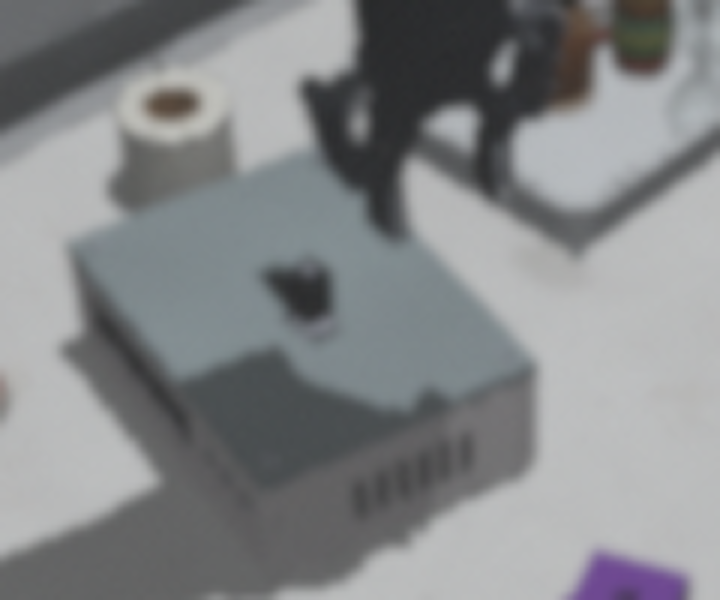

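The pin stands upright with its collar on the cover at (318,325), grip top at (312,270), and the gripper is clear. Handing in.

```bash
python3 -c "
from workcell import robot
print(robot.close_job())"
```

```text
the job is handed in; nothing more can be done
None
```

The transit pin is seated in the carriage's locking hole, upright with its collar flat on the cover, released with the gripper clear; I handed the job in at about 22.6 s, and no verdict was returned.

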